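# Release the spice rack's ratchet stop and push it back

## Robot

A 7-joint arm with a two-finger parallel gripper is mounted at the origin on a cart in front of the work surface, level with it; the furniture and walls round the work are solid. World frame = base frame: x ahead of the robot, y to its left, z up, the work surface at z = 0. Lengths are in m, angles in rad, forces in N, time in s.
With the tool pointing down it reaches from about 0.4 to 0.85 m from the base axis. Payload 10.4 kg.
Tool frame: the origin (TCP) lies on the centre line of the jaws, within the pads' length; the fingertips stand tip_extent ahead of it and the grasp point (between the pads) lies 6 mm ahead of it (tip_extent is the distance from the TCP to the fingertips, in m); z points along the fingers, y is the line along which they close (so a half turn about z gives the same grasp; the last joint's range is limited). The gripper opens to 87 mm and grips with 3 to 60 N. Pads are 19 mm wide; open, the fingers measure 117 mm over their backs; the gripper's body (75 mm by 190 mm) begins 51 mm behind the grasp point.
Start: joints at [1.105, 0.332, -0.065, 1.46, 0.022, 1.35, -0.088], TCP at [0.268, -0.565, 0.248] pointing down, gripper open.
Joint ranges: [-2.6, 2.6], [-0.5, 2.12], [-1.47, 1.34], [0.16, 2.42], [-1.27, 4.41], [0.06, 2.06], [-2.6, 2.6]. Speed limits (rad/s): [2.22, 2.22, 2.79, 2.79, 3.14, 3.14, 3.14].

## Interface

Orientations are given as a rotation vector (axis times angle).
In Python, from cell import * gives the robot as it stands. Calls block until the motion is done:
- move_to(position, orientation): joint-space move of the TCP to a pose.
- servo_line(position, v=0.15, rotation=None): straight line of the TCP; rotation=None keeps the orientation; v is the mean speed in m/s.
- movej(angles): joint-space move.
- set_gripper(opening, newtons=None): opening from 0.0 (shut) to 1.0 (fully open); newtons is the grip in N (None keeps the last); returns when the fingers have stopped.
- dwell(seconds).
- solve_ik(position, orientation): joint angles nearest the present ones, or None.
- snapshot(name): name is "scene" or "top" or "wrist"; returns a dict with "frame" (384x512x3 uint8, red, green, blue), "depth" (384x512 float32, m along the optical axis (not along the pixel's ray), 0 where there is no reading), "fx", "fy", "cx", "cy" (pixels), "xyz" and "rotation" of the camera in the world. Camera axes: x right, y down, z forward; pixel columns grow to the right and rows downward; lengths in m; the calibration is good to about 2 mm. A picture is of the moment at which its call begins.
A pose or a line that the arm cannot do raises MotionError and nothing moves.
- sign_off(): hands the job in; it is judged then, once.
Trained networks look in a picture, given as the dict that the camera call returned (one of the last four; its "shot" number tells which), for a name from the list of things; names that differ only in an ending like _2 or _b are one class to them, and where a whole thing is asked for, a point or a joint stands for the part that bears it (a point fixed in the world has none). Each returns a list of dicts, best first, with "confidence" (0 to 1); they miss things now and then, are a little off and sometimes report something else, mostly with a low value. They report only what shows in the picture. A call takes as long as a camera call.
- regions_of(target, picture): "mask" (384x512 bool, what is visible of it).
- pinpoint(target, picture): "location" ([x, y, z] in m, in world coordinates, good to about 4 mm: a listed point, or the origin of a listed thing).
Readings, each from a call of its own:
- get_clock(): time.
- get_joints(): joint angles.
- get_joint_vel(): joint speeds.
- get_joint_efforts(): joint torques, N m.
- get_tcp_pos(): TCP position.
- get_tcp_rot(): TCP orientation.
- get_wrist_force(): force on the tool from outside, world axes, zero at the start.
- get_wrist_torque(): the same for the moment, N m.
- get_width(): opening from 0.0 (shut) to 1.0 (fully open).
- get_grip_force(): force on a finger pad.
Only numpy, scipy, OpenCV 4.12 (cv2) and the standard library are available. Lean on these libraries where they do the work, as an engineer would, in place of code of your own. Each camera call takes 0.05 s, during which the arm holds its last target. There are 200 camera calls.

## Task

Make room in the spice rack: with a fingertip press down the release pad on top of the sliding stop, and keeping it pressed, push the stop away from the jars, fully home to the empty end of its bar. Then let go, so that the pad springs up and the ratchet locks again. Only touch and push, grasp nothing, and leave the jars standing as they are and the things around the rack where they are.

Things in the scene. Friction and masses are not known exactly. Their poses are not given: they have to be found in the camera images.
- spice_rack: Wooden rack fixed to the worktop, board 130 (x) x 400 (y) x 12 mm, turned up to 0.3 rad. Origin: centre of its underside; z up, y along the rack to the end panel by the jars, x away from the robot. Steel bar, saw teeth below, along y at x = -42 mm, top 72 mm above the worktop, between posts 84 mm high with inner faces at y = +-184 mm. Jars stand in the lane behind the bar, x about +18 mm.
- stop (a joint): Travel of the sliding stop, m: 0 by the jars, 0.14 fully home at the empty end; grows along the rack's -y. A dark steel carriage on the bar, 79 mm long, with a jaw plate 85 mm high across the lane on its jar side. Friction about 2 N. The ratchet (teeth every 10 mm) blocks it away from the jars, after up to 10 mm of play, unless the release is pressed; towards the jars it clicks along.
- release (a joint): How far the release pad is pressed down, m: 0 up, 0.009 fully down on its stop. The pawl is clear of the teeth from about 0.0065. A spring returns it: about 3 N at the start of the travel, 5.5 N fully down. Let go with the stop home, it comes up to within 1 mm.
- release_pad (a point): Centre of the top of the black ribbed release pad, 36 mm (across the bar) x 48 mm (along it), on top of the stop, 100 mm above the worktop when up. It moves with the stop; axes parallel to the rack's. Open on the jar side and on both sides across the bar.
- thumb_rest (a point): Top centre of the flat upright face, 38 mm wide, at the pad's home side (rack -y), part of the stop: 30 mm from the pad's centre along the bar, top 119 mm above the worktop (19 mm above the raised pad). It faces the jars; a finger on the pad pushes against it to drive the stop home.
- jar_0: Green-lidded spice jar, 46 mm across and 106 mm tall, standing loose on the rack's board; origin at the centre of its underside, z up. Bystander.
- jar_1: Green-lidded spice jar, 46 mm across and 106 mm tall, standing loose on the rack's board; origin at the centre of its underside, z up. Bystander.
- jar_2: Green-lidded spice jar, 46 mm across and 106 mm tall, standing loose on the rack's board; origin at the centre of its underside, z up. Bystander.
- brass_jigger: Brass double-cone measure, 47 mm across, 100 mm tall, standing loose on the worktop to the right; origin at the centre of its underside. Bystander.
- half_lime: Half lime, 54 mm across, 35 mm high, flat side down, lying loose in front of the rack, to the right; origin at the centre of its underside. Bystander.
- cork_stopper: Wooden bottle stopper, 26 x 62 x 27 mm, lying loose in front of the rack, to the left; origin at the centre of its underside. Bystander.

How it is judged:
By the outcome, as a careful person would: the job done as asked, in the order asked, and still so for the second after the job is handed in, with the robot touching nothing.
It also fails if it takes over 35 s, if anything falls off the work surface, if the arm or the gripper's body presses on something with over 40 N, if the wrist force passes 120 N, or if a joint passes its speed limit or range.

## Working session

There is one attempt and no reset: what is moved stays moved. The work goes in short steps, each a Python script; the robot and the scene stay as the last script left them, time stands still between calls to the robot, and variables do not carry over. Pictures are saved under pics/ and viewed, at most 10 in all, crops included, and the job is handed in when it is done.

```bash
mkdir -p pics; ls; python3 - <<'E'
from cell import *
import cv2,numpy as np
print(get_clock(),get_tcp_pos(),get_tcp_rot(),get_width())
try: print('tip',tip_extent)
except Exception as e: print(e)
ims=[]
for n in("scene","top"):
    s=snapshot(n); ims.append(s["frame"][:,:,::-1])
    for t in("release_pad","thumb_rest","stop","spice_rack","jar_0","brass_jigger","half_lime","cork_stopper"):
        try: print(n,t,[(np.round(r["location"],4).tolist(),round(r["confidence"],2)) for r in pinpoint(t,s)[:3]])
        except Exception as e: print(t,e)
im=np.vstack(ims); cv2.imwrite("pics/a.png",cv2.resize(np.hstack(ims),(800,300)))
cv2.imwrite("pics/top.png",ims[1])
print(get_clock())
E
```

```text
pics
0.0 [ 0.26765784 -0.56438657  0.24672965] [-3.06350045e+00 -6.89683262e-01  5.96774542e-04] 1.001003422645182
tip 0.025
scene release_pad [([0.4642, -0.0971, 0.1014], 0.57)]
scene thumb_rest [([0.46, -0.1265, 0.1163], 0.68)]
stop it knows: brass_jigger, cork_stopper, half_lime, jar, release_pad, spice_rack, thumb_rest
scene spice_rack [([0.5143, -0.068, 0.0008], 0.9)]
scene jar_0 [([0.5381, -0.0071, 0.0122], 0.7), ([0.561, 0.0848, 0.0146], 0.66)]
scene brass_jigger []
scene half_lime []
scene cork_stopper [([0.4643, -0.0971, 0.1021], 0.73), ([0.3359, 0.1505, 0.0003], 0.66), ([0.5554, 0.0424, 0.0117], 0.3)]
top release_pad [([0.466, -0.0986, 0.1], 0.69)]
top thumb_rest [([0.4619, -0.1274, 0.1181], 0.59), ([0.334, -0.1874, 0.0021], 0.47)]
stop it knows: brass_jigger, cork_stopper, half_lime, jar, release_pad, spice_rack, thumb_rest
top spice_rack [([0.5154, -0.0695, 0.0017], 0.71)]
top jar_0 [([0.5551, 0.0392, 0.0138], 0.65), ([0.5603, 0.0834, 0.0165], 0.57)]
top brass_jigger [([0.4531, -0.4118, -0.0004], 0.8), ([0.5525, 0.0388, 0.0143], 0.66)]
top half_lime [([0.3318, -0.1855, 0.0048], 0.5), ([0.3347, 0.1503, -0.0017], 0.46)]
top cork_stopper [([0.338, 0.1533, 0.0008], 0.63), ([0.3307, -0.1878, 0.0019], 0.32)]
0.8
```

View pics/a.png

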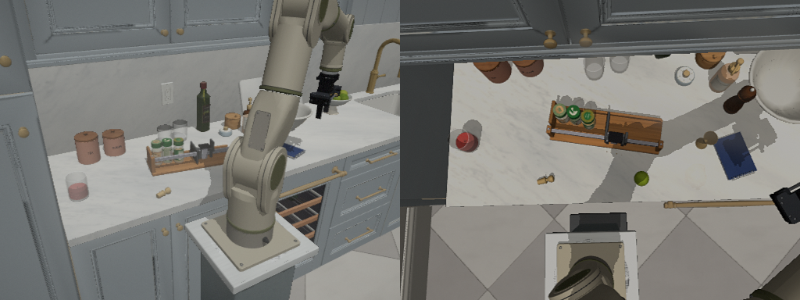

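View pics/top.png

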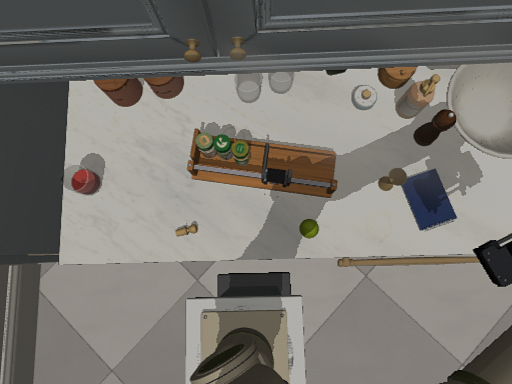

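The top view shows the rack, with its bar running from (193,168) to (333,184). The jars stand at (205–242, 145) and the stop with its pad is at (277,176). The empty end is to the right, and the lime and cork lie clear in front. Next I'll get the yaw from the rack mask, move above the pad with the fingers closed, and take a close look.

```bash
cat > h.py <<'E'
from cell import *
import cv2,numpy as np
from scipy.spatial.transform import Rotation as R
def rot(yaw,flip=False):
    c,s=np.cos(yaw),np.sin(yaw); k=-1 if flip else 1
    return R.from_matrix(np.array([[-s*k,c*k,0],[c*k,s*k,0],[0,0,-1.]])).as_rotvec()
def cloud(s):
    v,u=np.mgrid[:384,:512]; d=s["depth"]
    p=np.stack([(u-s["cx"])/s["fx"]*d,(v-s["cy"])/s["fy"]*d,d],-1)
    M=np.array(s["rotation"]); M=M if M.shape==(3,3) else R.from_rotvec(M).as_matrix()
    return p@M.T+np.array(s["xyz"])
E
python3 - <<'E'
from h import *
s=snapshot("top"); m=regions_of("spice_rack",s)[0]["mask"]; P=cloud(s)
q=P[m&(s["depth"]>0)]; q=q[(q[:,2]>.005)&(q[:,2]<.02)]
r=cv2.minAreaRect(q[:,:2].astype(np.float32)); print(r)
w,h=r[1]; a=np.deg2rad(r[2])+(0 if h>w else -np.pi/2); print("yaw",a)
a=(a+np.pi/2)%np.pi-np.pi/2
for f in(False,True):
    print(f,solve_ik([.465,-.098,.19],rot(a,f)))
    y=np.array([-np.sin(a),np.cos(a)])
    print(f,solve_ik([*(np.array([.465,-.098])-.13*y),.12],rot(a,f)))
print(get_clock())
E
```

```text
((0.33492812514305115, 0.15449433028697968), (0.023248909041285515, 0.059309832751750946), 13.636645317077637)
yaw 0.23800435970967088
False [ 0.68969036  0.08515988 -0.59821403  1.89276275  0.05185448  1.17887973
  0.31134756]
False [ 0.78613378  0.31129361 -0.51485793  1.80381598  0.17269203  1.0710565
  0.44672598]
True None
True [ 0.47467434  0.27146168 -0.15302251  1.82060266  0.04705422  1.05302577
 -2.5997174 ]
0.9
```

```bash
python3 - <<'E'
from h import *
set_gripper(0.0)
move_to([.44,-.09,.25],rot(-.13))
print(get_clock(),get_tcp_pos(),get_width())
s=snapshot("top"); P=cloud(s)
for r in regions_of("spice_rack",s)[:3]:
    m=r["mask"]; q=P[m&(s["depth"]>0)]; q=q[(q[:,2]>.005)&(q[:,2]<.02)]
    if len(q)>5: print(r["confidence"],m.sum(),cv2.minAreaRect(q[:,:2].astype(np.float32)))
w=snapshot("wrist"); cv2.imwrite("pics/w1.png",w["frame"][:,:,::-1])
for t in("release_pad","thumb_rest","jar_0","spice_rack"):
    print(t,[(np.round(r["location"],4).tolist(),round(r["confidence"],2)) for r in pinpoint(t,w)[:3]])
m=[r["mask"] for r in regions_of("release_pad",w)[:1]]
W=cloud(w)
if m:
    q=W[m[0]&(w["depth"]>0)];print(len(q),np.percentile(q,[2,50,98],axis=0).round(4).tolist()); np.save("pad.npy",q)
np.save("W.npy",W)
print(get_clock(),get_wrist_force())
E
```

```text
4.2583 [ 0.44002705 -0.09128636  0.249975  ] 0.002615470064754351
0.82 2144 ((0.5112378597259521, -0.0668959766626358), (0.39744117856025696, 0.1280675232410431), 80.2433090209961)
release_pad [([0.4669, -0.0955, 0.1006], 0.64), ([0.5347, -0.0056, 0.0141], 0.48)]
thumb_rest [([0.4589, -0.1268, 0.1182], 0.75)]
jar_0 [([0.5396, -0.0077, 0.0144], 0.81)]
spice_rack [([0.5159, -0.0684, -0.0002], 0.7)]
1771 [[0.4456, -0.1214, 0.0855], [0.464, -0.0969, 0.0998], [0.4826, -0.0741, 0.1014]]
4.6583 [ 0.21185905  0.06339474 -0.32317229]
```

View pics/w1.png

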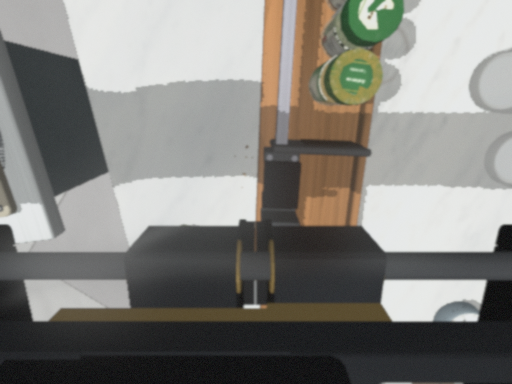

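The wrist view shows the pad at (282,185), just ahead of the fingers, with the jaw plate at (320,150). The jars are well clear above it. Rack yaw is about -0.17. Now I'll press down, watching the wrist force.

```bash
python3 - <<'E'
from h import *
a=-.17; y=np.array([-np.sin(a),np.cos(a)]); p=np.array([.465,-.097])-.012*y
move_to([*p,.155],rot(a)); servo_line([*p,.130],v=.08)
f0=np.array(get_wrist_force()); print(get_clock(),f0.round(2))
z=.1275
while z>.111:
    servo_line([*p,z],v=.03)
    f=np.array(get_wrist_force())-f0
    print(round(z,4),np.round(get_tcp_pos(),4)[2],f.round(1))
    if f[2]>12: break
    z-=.0012
np.save("st.npy",np.r_[p,z,f0]); print(get_clock())
E
```

```text
5.6 [-0.73 -1.18  0.68]
0.1275 0.1277 [ 0.6  1.4 -1.4]
0.1263 0.1263 [ 1.3  0.8 -1.1]
0.1251 0.125 [ 0.   2.4 -1. ]
0.1239 0.124 [-0.3  1.   1.3]
0.1227 0.1228 [0.5 1.4 3.4]
0.1215 0.1215 [0.  1.5 2.9]
0.1203 0.1203 [1.1 1.2 3.2]
0.1191 0.1191 [0.  1.5 3.6]
0.1179 0.1179 [1.2 1.6 4.4]
0.1167 0.1168 [1.4 1.5 3.6]
0.1155 0.1163 [-2.2  2.1 12.9]
8.35
```

The pad bottomed out on its stop. Next I'll push along the rack's -y until the end stop shows in the force.

```bash
python3 - <<'E'
from h import *
st=np.load("st.npy"); p,f0=st[:2],st[3:]; a=-.17; y=np.array([-np.sin(a),np.cos(a)]); z=.1158
d=0
while d<.165:
    d+=.005 if d<.08 else .003
    servo_line([*(p-d*y),z],v=.05)
    f=np.array(get_wrist_force())-f0; t=np.array(get_tcp_pos()); fy=f[:2]@y
    if round(d*1000)%2==0 or fy>8: print(round(d,4),round((p-t[:2])@y,4),t[2].round(4),"fy",fy.round(1),"fz",f[2].round(1))
    if fy>16 or f[2]>30: break
np.save("d.npy",d); print(get_clock(),f)
s=snapshot("top"); cv2.imwrite("pics/t2.png",cv2.resize(s["frame"][110:230,160:360,::-1],(800,480)))
for t in("release_pad","thumb_rest"):
    print(t,[(np.round(r["location"],4).tolist(),round(r["confidence"],2)) for r in pinpoint(t,s)[:3]])
E
```

```text
0.01 0.0104 0.1163 fy 0.1 fz 10.0
0.02 0.0204 0.1164 fy 1.2 fz 9.8
0.03 0.0304 0.1163 fy 1.4 fz 9.9
0.04 0.0405 0.1163 fy 0.2 fz 8.8
0.05 0.0505 0.1164 fy 0.8 fz 9.4
0.06 0.0605 0.1164 fy 0.0 fz 10.2
0.07 0.0705 0.1163 fy 0.8 fz 9.6
0.08 0.0805 0.1164 fy 1.0 fz 9.2
0.086 0.0862 0.1163 fy 1.7 fz 9.7
0.092 0.0922 0.1164 fy 0.7 fz 10.1
0.098 0.0982 0.1164 fy 1.9 fz 10.7
0.104 0.1031 0.1164 fy 5.4 fz 10.2
0.11 0.1087 0.1163 fy 6.6 fz 8.7
0.113 0.1093 0.1163 fy 15.6 fz 10.4
0.116 0.1095 0.1163 fy 26.4 fz 15.3
15.35 [ 0.50071188 26.65112562 15.30091304]
release_pad [([0.5594, 0.0858, 0.0169], 0.66), ([0.4467, -0.1967, 0.0934], 0.38), ([0.3359, 0.1558, -0.0024], 0.2)]
thumb_rest []
```

View pics/t2.png

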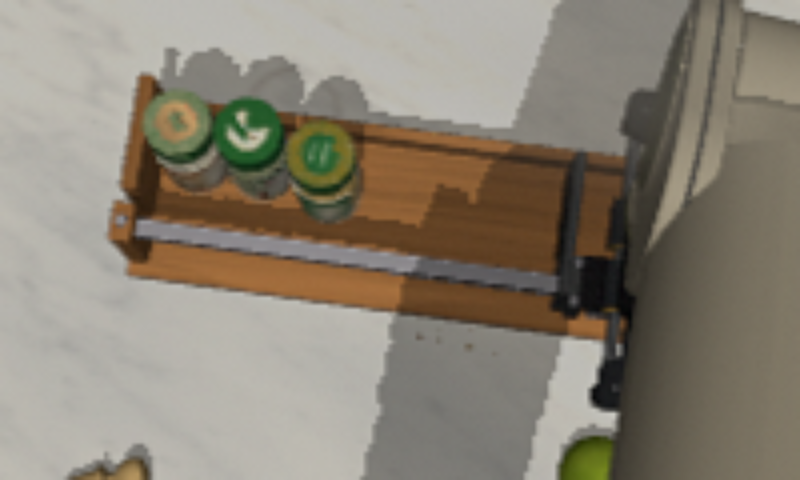

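The tip carried the stop home (about 101 mm), then slid to the thumb rest and came up hard at 26 N. The jars are untouched, and the jaw plate is now at the far right (575,230). I'll ease the push, lift straight up and check.

```bash
python3 - <<'E'
from h import *
st=np.load("st.npy"); p,f0=st[:2],st[3:]; a=-.17; y=np.array([-np.sin(a),np.cos(a)])
q=p-.1112*y
servo_line([*q,.1162],v=.03); print((np.array(get_wrist_force())-f0).round(1))
servo_line([*q,.135],v=.04); servo_line([*q,.20],v=.12)
b=q+.06*y+np.array([-.03,0]); servo_line([*b,.25],v=.15)
w=snapshot("wrist"); cv2.imwrite("pics/w3.png",w["frame"][:,:,::-1])
for t in("release_pad","thumb_rest","jar_0"):
    print(t,[(np.round(r["location"],4).tolist(),round(r["confidence"],2)) for r in pinpoint(t,w)[:3]])
m=regions_of("release_pad",w)
if m:
    c=cloud(w)[m[0]["mask"]&(w["depth"]>0)]; print(np.percentile(c,[5,50,95],axis=0).round(4).tolist())
print(get_clock())
E
```

```text
[2.3 8.4 6.5]
release_pad [([0.4495, -0.197, 0.1014], 0.83), ([0.5367, -0.0051, 0.0135], 0.25)]
thumb_rest [([0.5131, -0.0679, -0.0018], 0.55)]
jar_0 [([0.5371, -0.0097, 0.0148], 0.75)]
[[0.4333, -0.2077, 0.0988], [0.4486, -0.1902, 0.1005], [0.4642, -0.1748, 0.1018]]
18.05
```

View pics/w3.png

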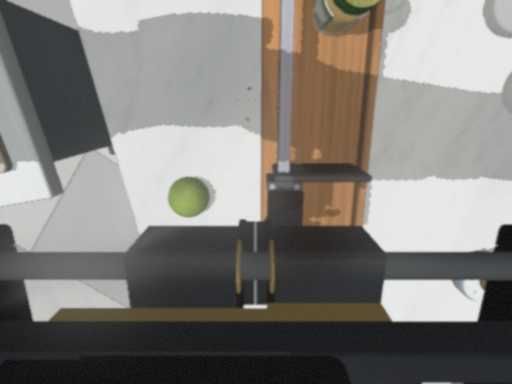

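The pad is up (z 0.1005). I'll move the arm clear and check the home end from the top camera.

```bash
python3 - <<'E'
from h import *
servo_line([.40,.06,.28],v=.2)
s=snapshot("top"); cv2.imwrite("pics/t4.png",cv2.resize(s["frame"][130:210,250:350,::-1],(800,600),interpolation=cv2.INTER_CUBIC))
for t in("release_pad","thumb_rest","half_lime","brass_jigger","cork_stopper","jar_0"):
    print(t,[(np.round(r["location"],4).tolist(),round(r["confidence"],2)) for r in pinpoint(t,s)[:3]])
print(get_clock())
E
```

```text
release_pad [([0.4471, -0.1977, 0.1015], 0.66)]
thumb_rest [([0.444, -0.2278, 0.1166], 0.76), ([0.5115, -0.0668, -0.0032], 0.38)]
half_lime [([0.3355, -0.1869, 0.0044], 0.65)]
brass_jigger [([0.4527, -0.4096, 0.0028], 0.71), ([0.5137, -0.0672, -0.0004], 0.57)]
cork_stopper []
jar_0 [([0.5335, -0.0047, 0.0088], 0.71), ([0.555, 0.0415, 0.0116], 0.46), ([0.5602, 0.0855, 0.0135], 0.38)]
19.6667
```

View pics/t4.png

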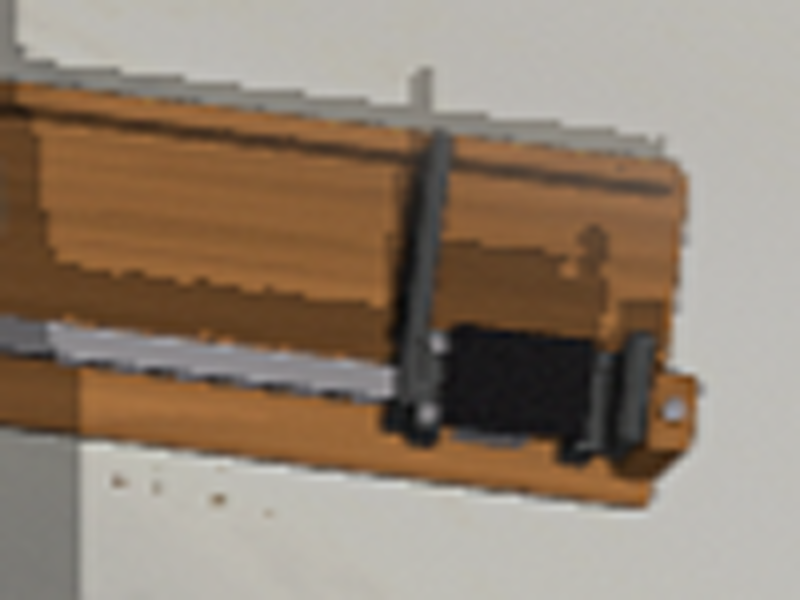

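```bash
python3 - <<'E'
import cv2,numpy as np
a=cv2.imread("pics/top.png")[130:210,250:350]
cv2.imwrite("pics/t5.png",cv2.resize(a,(800,600),interpolation=cv2.INTER_CUBIC))
E
```

```text
(no output)
```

View pics/t5.png

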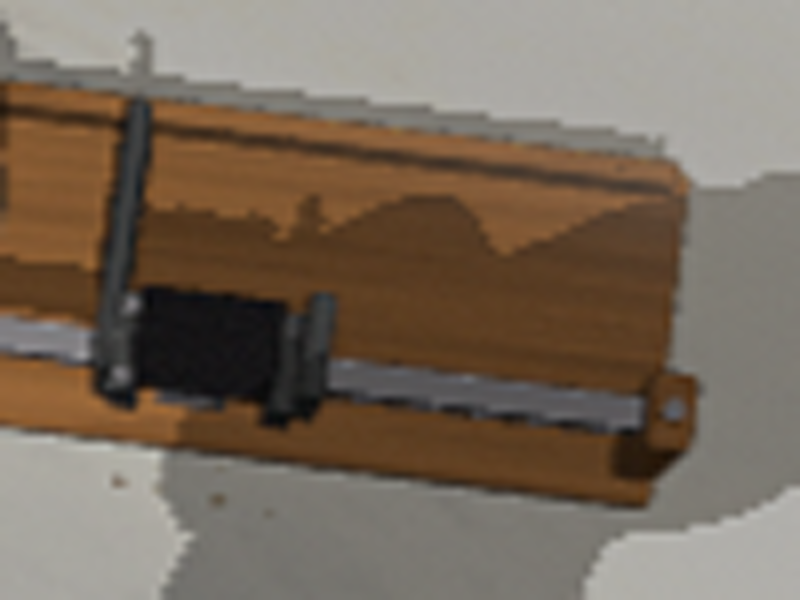

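The dark block beyond the thumb rest is part of the carriage. In the later picture it sits right against the post at (655,390), so the stop is fully home.

```bash
python3 -c "
from cell import *
print(sign_off(),get_clock())"
```

```text
the job is handed in; nothing more can be done
the job is handed in; nothing more can be done
```

The stop is fully home against the post at the empty end, the pad has sprung back up, and the jars, lime and jigger are where they were; the cork stopper was not found in the final check. The job was handed in at about 20 s, with no verdict returned.

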